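Prove a hive-part pattern with the tracer pin

ROBOT

A 7-joint arm with a two-finger parallel gripper is mounted at the origin on the work surface. World frame = base frame: x ahead of the robot, y to its left, z up, the work surface at z = 0. Lengths are in mm, angles in rad, forces in N, time in s.
With the tool pointing down it reaches from about 400 to 875 mm from the base axis. Payload 4.4 kg.
Tool frame: the origin (TCP) lies on the centre line of the jaws, within the pads' length; the fingertips stand 25 mm ahead of it and the grasp point (between the pads) lies 6 mm ahead of it (ctrl.finger_overhang is the distance from the TCP to the fingertips, in mm); z points along the fingers, y is the line along which they close (so a half turn about z gives the same grasp; the last joint's range is limited). The gripper opens to 85 mm and grips with 20 to 120 N. Pads are 22 mm wide; open, the fingers measure 114 mm over their backs; the gripper's body (76 mm by 85 mm) begins 54 mm behind the grasp point. The pads swing forward as they close: fully open they stand 13 mm farther back than shut.
Start: joints at [1.262, 0.628, 0.038, 1.517, -0.027, 0.996, -0.02], TCP at [156.3, -630.942, 256.313] pointing down, gripper open.
Joint ranges: [-3.06, 3.06], [-0.37, 2.12], [-1.25, 1.32], [0.18, 2.47], [-1.1, 4.24], [0.23, 1.98], [-2.94, 2.94]. Speed limits (rad/s): [2.57, 2.57, 3.14, 3.14, 3.14, 3.14, 3.14].

INTERFACE

Orientations are given as [roll, pitch, yaw] about the fixed x, y, z axes, in that order (R = Rz(yaw) Ry(pitch) Rx(roll)).
In Python, from cell import ctrl gives the robot as it stands. The module is installed in compiled form; this text tells all that it offers.
- The arm moves only by the tool play_rows, never from a script. Its argument "targets" is a list of rows, each a list of 5 numbers: the closure, from 0 (fully open) to 1 (shut), then the shift along the tool's x, y, z in cm, then the turn about the tool's z in degrees. In form: [[gripper, dx, dy, dz, spin], ...]. A call has 1 to 10 rows; each row is the pose to reach, as a shift and turn from the pose commanded when the call began, along the tool's axes at that moment; what a row does not reach only later rows make up. A row lasts 1/10 s, in which the tool goes at most 50 mm and 8.59 degrees, less where a joint would pass 70% of its speed; a pose out of reach is approached as far as the arm can. A call with a gripper value outside its range is refused whole. The fingers move at their own pace and stop on an object; the grip force is fixed at half the most. Time passes only in rows, so rows that repeat a pose let the fingers close. It gives the time, the measured TCP pose, the force, the opening and the grip force at its end, in the units of the state.
- ctrl.read_state(): the state, without advancing time (a new reading comes with each control period).
- ctrl.get_image(name): name is "scene" or "top"; returns (picture, depth): 480x640x3 uint8, red, green, blue; 480x640 float32, mm along the optical axis (not along the pixel's ray), 0 where there is no reading.
- ctrl.calibration(name): a dict with "vfov" (degrees; the focal length in pixels is half the picture's height over the tangent of half this angle, whatever the lens; pixels are square), "cx", "cy" (the principal point, pixels), "extrinsics" (4x4, takes a point from camera to world coordinates). Camera axes: x right, y down, z forward; pixel columns grow to the right and rows downward; lengths in mm; the calibration is good to about 2 mm. A picture is of the moment at which its call begins. calibration takes no time and is no camera call.
- ctrl.finish_job(): hands the job in; it is judged then, once.
Trained networks look in the newest picture that a camera, given by its name, has taken for a name from the list of things; names that differ only in an ending like _2 or _b are one class to them, and where a whole thing is asked for, a point or a joint stands for the part that bears it (a point fixed in the world has none). Each returns a list of dicts, best first, with "confidence" (0 to 1); they miss things now and then, are a little off and sometimes report something else, mostly with a low value. They report only what shows in the picture. A call takes as long as a camera call. They do not tell look-alikes from the thing itself.
- ctrl.search_frame(camera, name): "bbox" ([left, top, right, bottom] in pixels, round what is visible of it).
- ctrl.trace(camera, name): "pixels" (480x640 bool, what is visible of it) and "bbox" ([left, top, right, bottom] in pixels, round what is visible of it).
The state is a dict: "clock": time; "qpos": joint angles; "qd": joint speeds; "tau": joint torques, N m; "eef_pos": TCP position; "tool_rot": TCP orientation; "force": force on the tool from outside, world axes, zero at the start; "torque": the same for the moment, N m; "width": finger opening in mm; "gripper_force": force on a finger pad.
Only numpy, scipy, OpenCV 4.12 (cv2) and the standard library are available. Lean on these libraries where they do the work, as an engineer would, in place of code of your own. Each camera call takes 0.05 s, during which the arm holds its last target. There are 200 camera calls.

TASK

Take the tracer pin out of the tool block and prove the sprung wooden pattern on the jig board: lower the pin beside the plain straight run before the dark line at the bulge end, press it lightly against the wavy edge so that the pattern gives by about 2 to 3 mm, and trace the edge past the bulge and the hollow until the pin is beyond the other dark line. Between the two lines never let the pin leave the edge and never push the pattern back by more than 5 mm; touch the pattern with the pin only. Then stand the pin upright in its hole in the tool block again, fully down, and leave everything else as it is.

Things in the scene. Friction and masses are not known exactly. Their poses are not given: they have to be found in the camera images.
- jig: Fixed plywood board 170 x 230 x 18 mm flat on the table; origin at the centre of its underside. Dark lines run across it along x at y = -60 and +60 mm. On it, the pattern: brown wooden plate 14 mm thick (18 to 32 mm above the table), 180 mm long in y, wavy edge facing +x, sliding on springs. Behind it an aluminium bar (x = -85 to -71 mm, up to 42 mm high). The board is bare at x > 25 mm.
- jig_mid (a point): Centre of the board's top face, where the pattern's origin (v = 0, u = 0: on the line of the straight runs) would lie if it were fitted exactly. Its real place is not measured: it is up to 6 mm off in x, 3 mm in y, and turned by up to 0.09 rad, so the edge has to be found by touch.
- jig_line0 (a point): Middle of the first dark line (y = -60 mm, bulge end), on the board's top. Pattern edge, u along +x, v along +y of the pattern, mm: straight u = 0 for 60 < |v| < 90; bulge u = 6(1 + cos(2 pi (v + 30)/60)) for -60 < v < 0, that is 12 mm out at v = -30.
- jig_line1 (a point): Middle of the second dark line (y = +60 mm, hollow end), on the board's top. Pattern edge, mm: hollow u = -6(1 + cos(2 pi (v - 30)/60)) for 0 < v < 60, that is 12 mm in at v = +30; then straight again, u = 0, to v = 90.
- pattern (a joint): How far the pattern has been pushed back on its springs (m): 0 at rest, grows as the edge is pushed towards -x of the pattern's axes, stop at 0.012. Spring 1 N per mm, no preload, friction about 0.2 N: 2.5 mm takes about 2.7 N.
- tracer_mid (a point): Centre of the handle of the tracer pin: plain square aluminium handle 22 x 22 mm and 44 mm tall, standing upright; axes along the handle's sides, z up. Below the handle comes a round steel pin of 8 mm diameter, 30 mm long, with a ball end. 75 to 155 g. It stands in one of the block's three holes (which one differs), the handle's underside resting on the block.
- tracer_tip (a point): The lowest point of the tracer pin's ball end (ball radius 4 mm), 52 mm below the handle's centre and on its axis.
- block: Fixed wooden tool block 70 (x) x 220 (y) x 50 mm; origin at the centre of its underside. Three holes right through it in a row along its y, 75 mm apart, 13 mm wide with a 3 mm chamfer at the mouth. The tools stand in it 75 mm apart, so take the pin with the fingers one on each side in the block's x direction or with the gripper little opened.
- block_hole0 (a point): Centre of the mouth of the hole at y = -75 mm of the block (top face, 50 mm above the table).
- block_hole1 (a point): The same for the middle hole.
- block_hole2 (a point): The same for the hole at y = +75 mm.
- awl: Bystander in the tool block: awl with a round pear-shaped wooden handle 34 mm wide, 64 mm tall; origin at the handle's underside.
- punch: Bystander in the tool block: round dark steel punch 20 mm wide, 75 mm tall above the block; origin at the block's top.
- jar: Bystander: amber glass jar with a metal lid, 72 mm wide, 95 mm tall; origin under its centre.
- hammer: Bystander: hammer lying on the table; origin at its middle, underneath.
- offcut: Bystander: pine offcut 50 x 160 x 22 mm on the table; origin under its centre.
- spacer: Bystander: wooden frame spacer, a slat 30 x 110 x 12 mm with three 14 mm high teeth; origin under its centre.
- clamp: Bystander: small steel screw clamp lying flat, about 60 x 150 x 18 mm; origin under its bar.
Mind the look-alikes: they are no part of the job. Leave any blue look-alike of the part that bears tracer_mid alone.

How it is judged (in metres and radians):
On the way, in this order (a step that is already met when the one before it is completed fails the run):
1. the tracer pin has been drawn clear of the tool block (height (world z) of tracer_tip above 0.055 m), for 0.1 s.
2. the pin is down beside the straight run before the first line (bulge end) and presses the pattern back a little (z of tracer_tip in the frame of jig between 0 and 0.036 m and x of tracer_tip in the frame of jig between -0.07 and 0.085 m and y of tracer_tip in the frame of jig below -0.056 m and value of joint pattern above 0.0006 m), for 0.1 s.
3. the pin is in contact at the bulge (z of tracer_tip in the frame of jig between 0 and 0.036 m and x of tracer_tip in the frame of jig between -0.07 and 0.085 m and y of tracer_tip in the frame of jig between -0.04 and -0.015 m and value of joint pattern above 0.0003 m), for 0.05 s.
4. the pin is in contact in the hollow (z of tracer_tip in the frame of jig between 0 and 0.036 m and x of tracer_tip in the frame of jig between -0.07 and 0.085 m and y of tracer_tip in the frame of jig between 0.015 and 0.045 m and value of joint pattern above 0.0003 m), for 0.05 s.
5. the pin, still in contact, has passed the second line (z of tracer_tip in the frame of jig between 0 and 0.036 m and x of tracer_tip in the frame of jig between -0.07 and 0.085 m and y of tracer_tip in the frame of jig above 0.056 m and value of joint pattern above 0.0003 m), for 0.05 s.
At the end, for the whole second after the job is handed in: The tracer pin stands upright (within 0.08 rad) and at rest in its hole in the tool block (axis within 6 mm of the hole's centre), its ball end no higher than 24 mm above the table, i.e. the handle sits on the block; the pattern is back at rest (within 0.8 mm) ((horizontal distance between tracer_tip and block_hole0 below 0.006 m or horizontal distance between tracer_tip and block_hole1 below 0.006 m or horizontal distance between tracer_tip and block_hole2 below 0.006 m) and height (world z) of tracer_tip below 0.024 m and angle between tracer_mid's own z axis and vertical below 0.08 rad and linear speed of tracer below 0.02 m/s and value of joint pattern below 0.0008 m); the robot touches nothing.
It fails at once if the pin left the edge (pattern pushed back by less than 0.3 mm) while its point was down over the board, no more than 4 mm above the pattern's top, between the two lines (z of tracer_tip in the frame of jig between 0 and 0.036 m and x of tracer_tip in the frame of jig between -0.07 and 0.085 m and y of tracer_tip in the frame of jig between -0.055 and 0.055 m and value of joint pattern below 0.0003 m).
It fails at once if the pattern was pushed back by more than 6 mm (6 N) (value of joint pattern above 0.006 m).
It fails at once if the robot touched the pattern with anything but the pin (contact force between any of the arm, the fingers and pattern above 0.5 N).
It fails at once if a bystander (awl, punch, jar, hammer, offcut, spacer, clamp) was moved by more than 20 mm (distance of any of awl, punch, jar, hammer, offcut, spacer, clamp from where it was at the start of the episode above 0.02 m).
It also fails if it takes over 72 s, if anything falls off the work surface, if the arm or the gripper's body presses on something with over 40 N, if the wrist force passes 120 N, or if a joint passes its speed limit or range.

## Working session

There is one attempt and no reset: what is moved stays moved. The work goes in short steps, Python scripts to look and compute and a tool call to move; the robot and the scene stay as the last step left them, time stands still between calls to the robot, and variables do not carry over. Pictures are saved under pics/ and viewed, at most 10 in all, crops included, and the job is handed in when it is done.

Besides the shell and the picture viewer there is one more tool, called after "Emit:" by a JSON object that holds its "method" and its "body". play_rows: Moves the arm, as the interface text tells. Its arguments: {"type":"object","properties":{"targets":{"type":"array"}},"required":["targets"]}

```bash
mkdir -p pics; cat > h.py <<'E'
import numpy as np, cv2
from cell import ctrl
def cal(n):
    c=ctrl.calibration(n); f=240/np.tan(np.radians(c['vfov']/2)); return f,c['cx'],c['cy'],np.array(c['extrinsics'])
def world(n,d):
    f,cx,cy,E=cal(n); v,u=np.mgrid[0:480,0:640]
    P=np.stack([(u-cx)/f*d,(v-cy)/f*d,d,np.ones_like(d)],-1)
    W=(P@E.T)[...,:3]; W[d==0]=np.nan; return W
def pix(n,p):
    f,cx,cy,E=cal(n); q=np.linalg.inv(E)@np.append(p,1); return q[0]/q[2]*f+cx,q[1]/q[2]*f+cy
E
python3 - <<'E'
from h import *
for n in ("scene","top"):
    im,d=ctrl.get_image(n); cv2.imwrite(f"pics/{n}0.png",im[...,::-1]); W=world(n,d); np.savez(f"{n}0.npz",im=im,W=W)
    print(n,cal(n))
    for k in ("jig","pattern","tracer_mid","block","awl","punch","jar","hammer","offcut","spacer","clamp"):
        for r in ctrl.trace(n,k)[:3]:
            m=r['pixels']; w=W[m]; w=w[~np.isnan(w[:,0])]
            print(k,round(r['confidence'],2),np.array(r['bbox']).round(),np.median(w,0).round() if len(w) else None, np.percentile(w[:,2],98).round() if len(w) else None)
print(ctrl.read_state())
E
```

```text
scene (np.float64(563.1841097598293), 320.3058551337124, 244.00560459552375, array([[-3.12026379e-01,  7.63627239e-01, -5.65254791e-01,
         1.08995387e+03],
       [ 9.49932079e-01,  2.40492879e-01, -1.99479873e-01,
         1.93689285e+02],
       [-1.63885130e-02, -5.99196641e-01, -8.00434133e-01,
         7.83888218e+02],
       [ 0.00000000e+00,  0.00000000e+00,  0.00000000e+00,
         1.00000000e+00]]))
jig 0.7 [371. 236. 525. 351.] [600. 231.  18.] 42.0
pattern 0.89 [392. 259. 508. 293.] [556. 217.  32.] 35.0
tracer_mid 0.94 [293. 174. 310. 210.] [474. -61.  57.] 75.0
tracer_mid 0.79 [248. 200. 266. 232.] [571. -98.  83.] 95.0
block 0.89 [146. 200. 286. 261.] [ 594. -163.   48.] 52.0
awl 0.71 [154. 182. 180. 217.] [ 590. -243.   96.] 113.0
punch 0.59 [203. 185. 222. 227.] [ 579. -171.   96.] 126.0
jar 0.97 [244. 319. 294. 386.] [788.   8.  92.] 97.0
jar 0.5 [374. 235. 523. 348.] [601. 231.  18.] 42.0
jar 0.28 [149. 199. 284. 263.] [ 594. -162.   48.] 52.0
offcut 0.69 [254. 151. 335. 174.] [ 378. -104.   21.] 24.0
spacer 0.88 [399. 165. 453. 220.] [381. 150.  12.] 28.0
sp
[... 1730 characters left out ...]
.   50.] 55.0
{'clock': 1.2, 'qpos': array([ 1.26223016,  0.62836501,  0.03853246,  1.51742011, -0.02702477,
        0.99629134, -0.01997941]), 'qd': array([-0.00062301,  0.00130753, -0.00073396, -0.00021856,  0.0006436 ,
       -0.00210286, -0.0001949 ]), 'tau': array([ 7.76640763e-05, -5.63288426e+01,  1.22598812e+00, -1.93784541e+01,
        1.10539727e-02,  1.72563316e-03,  8.14477232e-06]), 'eef_pos': array([ 156.26837102, -630.94481964,  256.33025519]), 'tool_rot': array([ 3.14155814e+00, -4.00626371e-05,  2.42721572e-01]), 'force': array([-0.03211297,  0.16625623,  0.29560436]), 'torque': array([ 0.0372352 , -0.00701988,  0.04008402]), 'gripper_force': 0.0, 'width': 85.06731277465202}
```

```bash
python3 - <<'E'
from h import *
a=np.load("top0.npz")['im'][:,:,::-1]; b=np.load("scene0.npz")['im'][:,:,::-1]
A=cv2.resize(a[180:300,150:480],None,fx=2.4,fy=2.4,interpolation=cv2.INTER_CUBIC)
B=cv2.resize(b[165:275,140:330],None,fx=2.7,fy=2.7,interpolation=cv2.INTER_CUBIC)
c=np.zeros((A.shape[0]+B.shape[0],max(A.shape[1],B.shape[1]),3),np.uint8); c[:A.shape[0],:A.shape[1]]=A; c[A.shape[0]:,:B.shape[1]]=B
cv2.imwrite("pics/c1.png",c); print(c.shape)
# rectangles
for n in("top","scene"):
    z=np.load(n+"0.npz"); W=z['W']
    def rect(m):
        p=W[m][:,:2].astype(np.float32); r=cv2.minAreaRect(p); return np.round(r[0],1),np.round(r[1],1),round(r[2],2),len(p)
    X,Y,Z=W[...,0],W[...,1],W[...,2]
    print(n,'block',rect((abs(Z-50)<6)&(X>500)&(X<650)&(Y>-300)&(Y<-30)))
    print('jig',rect((Z>10)&(Z<25)&(X>470)&(X<700)&(Y>90)&(Y<360)))
    print('bar',rect((Z>37)&(Z<50)&(X>440)&(X<700)&(Y>90)&(Y<360)))
    print('tracer',rect((Z>85)&(Z<105)&(abs(X-565)<40)&(abs(Y+100)<35)))
E
```

```text
(585, 792, 3)
top block (array([ 573.5, -176.7]), array([ 70.7, 220.6]), 7.63, 3086)
jig (array([577.2, 224.4]), array([171.4, 230.8]), 11.36, 6261)
bar (array([534. , 215.8]), array([ 82.8, 168.9]), 11.24, 600)
tracer (array([ 563.3, -102.2]), array([22.1, 22.3]), 10.65, 130)
scene block (array([ 572.9, -175.1]), array([ 75. , 221.7]), 7.72, 3572)
jig (array([576.7, 226.5]), array([173.4, 230.8]), 11.17, 10239)
bar (array([515.1, 213. ]), array([ 50.8, 169. ]), 9.36, 845)
tracer (array([ 562.6, -100.2]), array([24.2, 22.7]), 7.29, 183)
```

View pics/scene0.png

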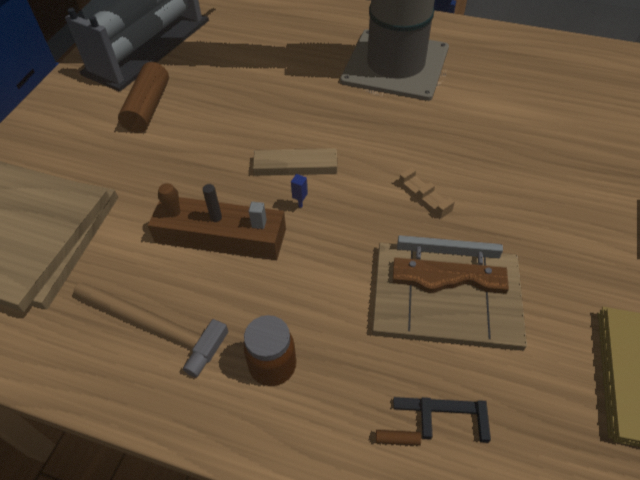

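View pics/c1.png

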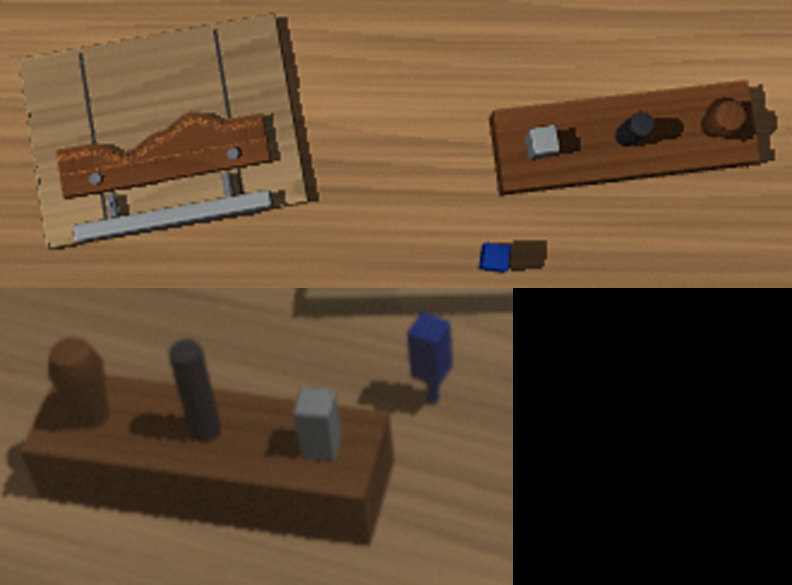

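Candidates for the pin: the aluminium square handle in the block at scene (257,215), the blue look-alike at (300,190), the punch at (211,203) and the awl at (168,200). I choose the aluminium one. The crop shows a square grey handle standing at the block's +y hole (hole2), and the measured (563,-102) matches that hole.

```bash
cat >> h.py <<'E'
def row(T,yawdeg,C=None):
    s=ctrl.read_state(); 
    p,y=(s['eef_pos'],s['tool_rot'][2]) if C is None else (np.array(C[:3]),np.radians(C[3]))
    d=np.array(T)-p; dy=(yawdeg-np.degrees(y)+180)%360-180
    return np.round([(d[0]*np.cos(y)+d[1]*np.sin(y))/10,(d[0]*np.sin(y)-d[1]*np.cos(y))/10,-d[2]/10,-dy],3)
E
python3 -c "
from h import *
print(row([563.2,-101.7,200],97.65))"
```

```text
[ 52.22  -41.593   5.633 -83.743]
```

Emit:
{"method": "play_rows", "body": {"targets": [[0.45, 5.2, -4.2, 0, -8.4], [0.45, 10.4, -8.4, 0, -16.8], [0.45, 15.6, -12.5, 0, -25], [0.45, 20.9, -16.6, 0, -33.5], [0.45, 26.1, -20.8, 0, -41.9], [0.45, 31.3, -25, 0, -50.2], [0.45, 36.6, -29.1, 1.5, -58.6], [0.45, 41.8, -33.3, 3, -67], [0.45, 47, -37.4, 4.5, -75.4], [0.45, 52.2, -41.6, 5.6, -83.74]]}}

```text
clock: 2.2
eef_pos: [460.9, -234.8, 228.7]
tool_rot: [3.141, 0.001, 1.71]
force: [0.8, -0.5, 0.2]
width: 46.8
gripper_force: 0.0
```

Emit:
{"method": "play_rows", "body": {"targets": [[0.45, 0, 0, 0, 0], [0.45, 0, 0, 0, 0], [0.45, 0, 0, 0, 0], [0.45, 0, 0, 0, 0]]}}

```text
clock: 2.6
eef_pos: [458.8, -237.9, 228.7]
tool_rot: [-3.141, 0.001, 1.701]
force: [-0.1, -0.2, -1.1]
width: 47.2
gripper_force: 0.0
```

```bash
python3 -c "
from h import *
print(row([563.2,-101.7,80],97.65));print(ctrl.read_state())"
```

```text
[12.149 12.112 14.867 -0.203]
{'clock': 2.6, 'qpos': array([ 0.68480528,  0.49676762, -0.37849881,  1.90974041,  0.25419012,
        0.78159153,  0.29607702]), 'qd': array([ 0.00196386, -0.00095017, -0.00732545, -0.00018501, -0.00307759,
       -0.00142274, -0.00119775]), 'tau': array([-4.43831161e-01, -4.44160581e+01, -3.49034786e+00, -1.57452500e+01,
       -6.28743452e-03, -5.44078677e-03, -4.54461715e-04]), 'eef_pos': array([ 458.84376794, -237.86120029,  228.67168419]), 'tool_rot': array([-3.14107007e+00,  8.97547842e-04,  1.70076326e+00]), 'force': array([-0.09472333, -0.16107207, -1.05725356]), 'torque': array([-0.03848147,  0.01777479,  0.02963275]), 'gripper_force': 0.0, 'width': 47.19868806308002}
```

Emit:
{"method": "play_rows", "body": {"targets": [[0.45, 3, 3, 0.5, 0], [0.45, 6, 6, 1, 0], [0.45, 9, 9, 2, 0], [0.45, 12.15, 12.11, 3, -0.2], [0.45, 12.15, 12.11, 5, -0.2], [0.45, 12.15, 12.11, 7, -0.2], [0.45, 12.15, 12.11, 9, -0.2], [0.45, 12.15, 12.11, 9, -0.2], [0.45, 12.15, 12.11, 9, -0.2]]}}

```text
clock: 3.5
eef_pos: [563.5, -100.7, 138.8]
tool_rot: [-3.141, 0.0, 1.706]
force: [0.2, 0.1, 0.8]
width: 47.0
gripper_force: 0.0
```

```bash
python3 -c "
from h import *
print(row([563.2,-101.7,80],97.65));print(ctrl.read_state()['eef_pos'])
im,d=ctrl.get_image('top');a=im[180:300,300:480];b=ctrl.get_image('scene')[0][130:270,140:340]
A=cv2.resize(a,(540,360));B=cv2.resize(b,(343,240));c=np.zeros((600,540,3),np.uint8);c[:360]=A;c[360:,:343]=B
cv2.imwrite('pics/c2.png',c[...,::-1])"
```

```text
[-0.092 -0.043  5.883  0.089]
[ 563.50401394 -100.72666819  138.82833219]
```

View pics/c2.png

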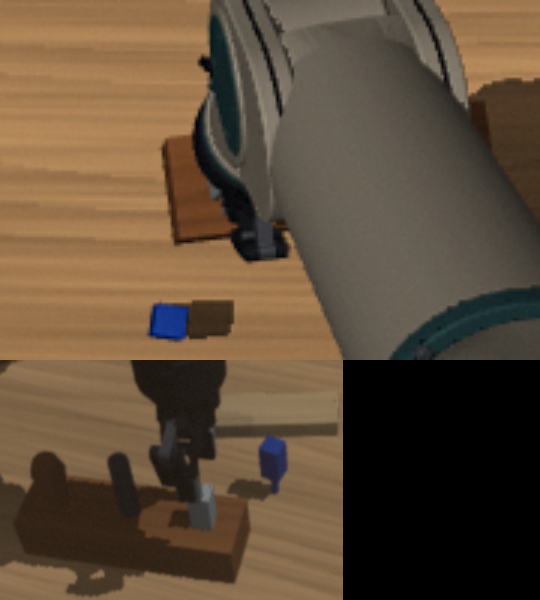

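The picture shows the open fingers above the aluminium handle, around pixel (200,505) in the lower inset, with the punch clear of them. I'll descend, then close.

Emit:
{"method": "play_rows", "body": {"targets": [[0.45, -0.09, -0.04, 1.5, 0], [0.45, -0.09, -0.04, 3, 0], [0.45, -0.09, -0.04, 4.5, 0], [0.45, -0.09, -0.04, 5.9, 0], [0.45, -0.09, -0.04, 5.9, 0], [0.45, -0.09, -0.04, 5.9, 0]]}}

```text
clock: 4.2
eef_pos: [563.7, -100.6, 80.0]
tool_rot: [3.141, 0.0, 1.708]
force: [-0.0, 0.5, 0.4]
width: 46.8
gripper_force: 0.0
```

Emit:
{"method": "play_rows", "body": {"targets": [[0.6, 0, 0, 0, 0], [0.7, 0, 0, 0, 0], [0.8, 0, 0, 0, 0], [0.9, 0, 0, 0, 0], [1, 0, 0, 0, 0], [1, 0, 0, 0, 0], [1, 0, 0, 0, 0]]}}

```text
clock: 4.9
eef_pos: [563.6, -100.7, 80.3]
tool_rot: [3.141, 0.0, 1.708]
force: [-2.1, -0.5, 5.7]
width: 21.5
gripper_force: 59.1
```

Emit:
{"method": "play_rows", "body": {"targets": [[1, 0, 0, -0.5, 0], [1, 0, 0, -1.5, 0], [1, 0, 0, -3, 0], [1, 0, 0, -5, 0], [1, 0, 0, -7, 0], [1, 0, 0, -8, 0], [1, 0, 0, -8, 0], [1, 0, 0, -8, 0]]}}

```text
clock: 5.7
eef_pos: [563.0, -100.7, 159.3]
tool_rot: [-3.141, 0.0, 1.708]
force: [-0.3, -0.0, -1.1]
width: 21.5
gripper_force: 58.7
```

```bash
cat >> h.py <<'E'
JC=np.array([577.,225.4]); JY=np.radians(11.27)
def R2(a): return np.array([[np.cos(a),-np.sin(a)],[np.sin(a),np.cos(a)]])
def edge(v):
    v=np.asarray(v,float); u=np.zeros_like(v)
    b=(v>-60)&(v<0); h=(v>=0)&(v<60)
    u[b]=6*(1+np.cos(2*np.pi*(v[b]+30)/60)); u[h]=-6*(1+np.cos(2*np.pi*(v[h]-30)/60)); return u
E
python3 - <<'E'
from h import *
from scipy.optimize import least_squares
for n in("top","scene"):
    z=np.load(n+"0.npz"); W=z['W']; im=z['im'].astype(int)
    J=(W[...,:2]-JC)@R2(JY)
    m=(W[...,2]>27)&(W[...,2]<38)&(J[...,0]>-50)&(J[...,0]<40)&(abs(J[...,1])<110)
    p=J[m]; print(n,len(p),p.min(0),p.max(0))
    # edge: max x per y-bin
    ys=np.arange(-84,85,3.); e=[]
    for y in ys:
        s=p[abs(p[:,1]-y)<1.6]
        e.append(np.sort(s[:,0])[-2:].mean() if len(s)>3 else np.nan)
    e=np.array(e); ok=~np.isnan(e)
    def f(t):
        q=(np.c_[e,ys][ok]-t[:2])@R2(t[2]); return q[:,0]-edge(q[:,1])
    r=least_squares(f,[0,0,0],loss='soft_l1'); print(r.x,np.degrees(r.x[2]),np.std(r.fun))
    print('v ends',((p-r.x[:2])@R2(r.x[2])).min(0),((p-r.x[:2])@R2(r.x[2])).max(0))
im=np.hstack([ctrl.get_image('scene')[0][120:300,180:380],ctrl.get_image('top')[0][150:330,300:500]])
cv2.imwrite('pics/c3.png',cv2.resize(im,(800,360))[...,::-1]); s=ctrl.read_state();print(s['eef_pos'],s['tool_rot'],s['force'],s['torque'],s['width'])
E
```

```text
top 1741 [-49.60143751 -90.12634137] [ 8.61219891 90.52139136]
[-4.82765305e+00  3.39199298e-01  1.24248477e-03] 0.07118913368746266 0.7692151802728467
v ends [-44.83244495 -90.44714185] [13.40040514 90.17976041]
scene 2684 [-49.9726924  -88.21632838] [ 8.63249882 92.85792192]
[-3.5925259   1.62626025 -0.00477897] -0.2738149937892479 0.602094329109463
v ends [-46.62839419 -89.92891379] [12.3677011  91.17474031]
[ 562.61047682 -100.5804499   158.60429489] [-3.13977193e+00 -4.24625841e-04  1.70778511e+00] [ 0.32909798  0.54638751 -2.02615726] [-0.03430045  0.04319238  0.02846377] 21.262217936281022
```

View pics/c3.png

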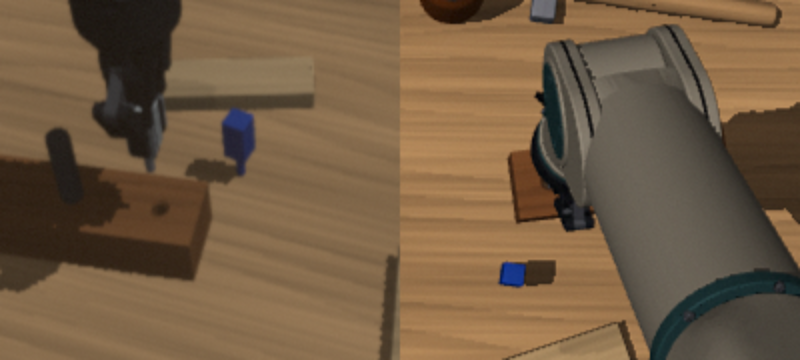

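The pin is drawn clear: its tip is at (150,165) and the empty hole at (158,208). Next I go above the bare board beside the first straight run.

```bash
cat >> h.py <<'E'
P0=np.array([572.7,225.6]); PY=np.radians(11.17)
def uv2w(u,v): return P0+R2(PY)@np.array([u,v])
def w2uv(p): return (np.array(p[:2])-P0)@R2(PY)
E
python3 -c "
from h import *
w=uv2w(25,-74);print(w,row([*w,140],101.17))"
```

```text
[611.56174967 157.84482003] [24.932  8.378  1.86  -3.321]
```

Emit:
{"method": "play_rows", "body": {"targets": [[1, 2, 0.8, 0, -0.4], [1, 5, 1.7, 0, -0.8], [1, 8.5, 2.8, 0, -1.2], [1, 12, 4, 0, -1.6], [1, 15.5, 5.2, 0, -2], [1, 19, 6.4, 0.5, -2.5], [1, 22, 7.4, 1, -3], [1, 24.2, 8.2, 1.5, -3.3], [1, 24.93, 8.38, 1.86, -3.32], [1, 24.93, 8.38, 1.86, -3.32]]}}

```text
clock: 6.8
eef_pos: [611.2, 158.7, 139.5]
tool_rot: [-3.139, -0.0, 1.768]
force: [-0.6, 0.2, -2.3]
width: 21.2
gripper_force: 58.7
```

```bash
python3 -c "
from h import *
w=uv2w(20,-74);s=ctrl.read_state();print(s['clock'],s['eef_pos'],np.degrees(s['tool_rot']),s['force'],w2uv(s['eef_pos']),row([*w,82],101.17))
for c in ('top','scene'):
  im,d=ctrl.get_image(c);cv2.imwrite('pics/j'+c+'.png',cv2.resize(im[180:370,330:540] if c=='scene' else im[150:300,140:340],(800,600))[...,::-1])
"
```

```text
6.8 [611.16632732 158.67555145 139.47456018] [-1.79843382e+02 -2.98401027e-03  1.01286072e+02] [-0.63075291  0.24010559 -2.33935578] [ 24.77299811 -73.10840386] [-0.088 -0.477  5.747  0.116]
```

View pics/jscene.png

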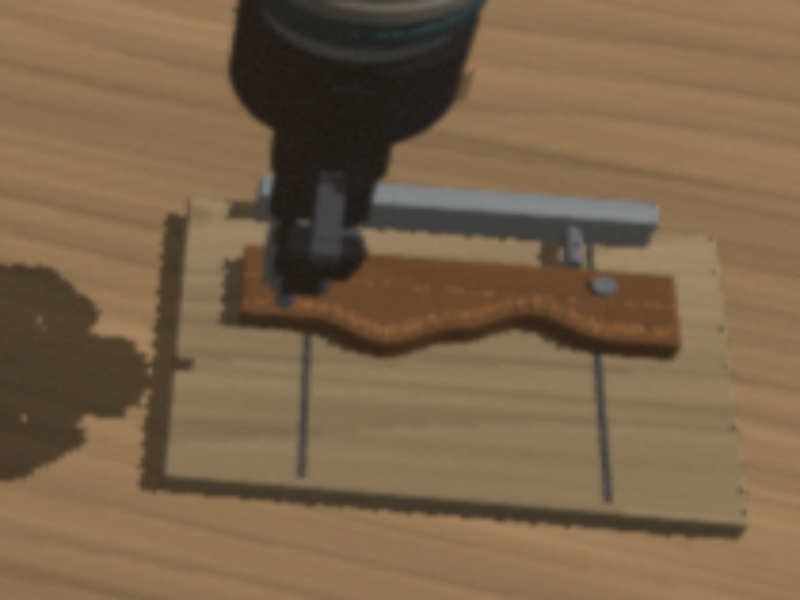

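The picture shows the pin tip at (287,300), still high, with the straight run before the first line below and in front of it and bare board under it. I'll descend beside the edge.

Emit:
{"method": "play_rows", "body": {"targets": [[1, 0, -0.2, 1.5, 0], [1, 0, -0.4, 3, 0.1], [1, 0, -0.5, 4.5, 0.1], [1, 0, -0.5, 5.5, 0.1], [1, 0, -0.5, 5.75, 0.1], [1, 0, -0.5, 5.75, 0.1], [1, 0, -0.5, 5.75, 0.1], [1, 0, -0.5, 5.75, 0.1]]}}

```text
clock: 7.7
eef_pos: [608.0, 157.1, 84.1]
tool_rot: [3.14, -0.0, 1.764]
force: [-0.3, -0.6, -2.2]
width: 20.9
gripper_force: 58.8
```

```bash
cat >> h.py <<'E'
def st():
    f=[];
    s=ctrl.read_state(); print(s['clock'],'uv',w2uv(s['eef_pos']).round(2),'z',s['eef_pos'][2].round(2),'yaw',np.degrees(s['tool_rot'][2]).round(2),'Fuv',(s['force'][:2]@R2(PY)).round(2),'Fz',s['force'][2].round(2),'T',s['torque'].round(3),'tilt',s['tool_rot'][:2].round(4))
E
python3 -c "
from h import *
st()
for i in range(4): ctrl.get_image('top');st()
im=ctrl.get_image('scene')[0];cv2.imwrite('pics/j2.png',cv2.resize(im[240:330,370:490],(800,600),interpolation=cv2.INTER_CUBIC)[...,::-1])
"
```

```text
7.7 uv [ 21.34 -74.03] z 84.13 yaw 101.07 Fuv [-0.46 -0.54] Fz -2.15 T [ 0.045  0.036 -0.005] tilt [ 3.1402e+00 -2.0000e-04]
7.75 uv [ 21.22 -74.02] z 84.1 yaw 101.07 Fuv [ 0.07 -0.22] Fz -0.3 T [-0.036  0.023 -0.026] tilt [ 3.1404e+00 -1.0000e-04]
7.8 uv [ 21.16 -74.03] z 84.04 yaw 101.07 Fuv [-0.46 -0.75] Fz -1.72 T [ 0.036  0.009 -0.024] tilt [ 3.1405e+00 -1.0000e-04]
7.85 uv [ 21.05 -74.06] z 83.93 yaw 101.07 Fuv [-0.    0.01] Fz -2.33 T [0.023 0.013 0.033] tilt [ 3.1407e+00 -1.0000e-04]
7.9 uv [ 20.98 -74.05] z 83.84 yaw 101.08 Fuv [-0.4  -0.31] Fz -1.95 T [-0.064 -0.079  0.027] tilt [ 3.1409 -0.    ]
```

View pics/j2.png

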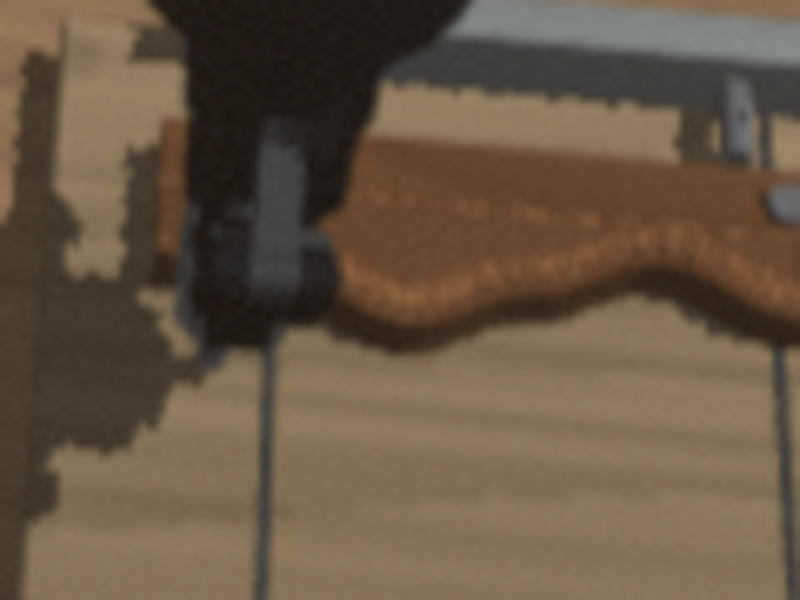

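Pin tip at crop (215,355): beside the edge on bare board, just before the first line. I'll feel towards the edge.

Emit:
{"method": "play_rows", "body": {"targets": [[1, 0, -0.3, 0, 0], [1, 0, -0.6, 0, 0], [1, 0, -0.9, 0, 0], [1, 0, -1.1, 0, 0], [1, 0, -1.2, 0, 0], [1, 0, -1.2, 0, 0], [1, 0, -1.2, 0, 0], [1, 0, -1.2, 0, 0]]}}

```text
clock: 8.75
eef_pos: [595.8, 154.6, 83.5]
tool_rot: [3.141, -0.0, 1.764]
force: [0.4, 0.1, -0.9]
width: 21.5
gripper_force: 58.8
```

```bash
cat >> h.py <<'E'
def avg(n=6):
    a=[]
    for i in range(n):
        s=ctrl.read_state(); a.append([*w2uv(s['eef_pos']),s['eef_pos'][2],*(s['force'][:2]@R2(PY)),s['force'][2],s['clock']])
        if i<n-1: ctrl.calibration('top'); ctrl.get_image('top')
    a=np.array(a); print('first uvz',a[0,:3].round(2),'last',a[-1,:3].round(2),'Fuvz',a[:,3:6].mean(0).round(2),'sd',a[:,3:6].std(0).round(2),'t',a[-1,6])
E
python3 -c "
from h import *
avg()"
```

```text
first uvz [  8.94 -74.13  83.48] last [  8.81 -74.15  83.46] Fuvz [-0.24  0.03 -1.65] sd [0.49 0.31 0.42] t 9.0
```

Emit:
{"method": "play_rows", "body": {"targets": [[1, 0, -0.1, 0, 0], [1, 0, -0.2, 0, 0], [1, 0, -0.3, 0, 0], [1, 0, -0.3, 0, 0], [1, 0, -0.3, 0, 0], [1, 0, -0.3, 0, 0], [1, 0, -0.3, 0, 0]]}}

```text
clock: 9.7
eef_pos: [592.7, 154.0, 83.5]
tool_rot: [3.141, -0.0, 1.764]
force: [0.7, -0.5, -1.7]
width: 21.4
gripper_force: 58.8
```

```bash
python3 -c "
from h import *
avg()"
```

```text
first uvz [  5.8  -74.09  83.47] last [  5.79 -74.12  83.46] Fuvz [ 0.04 -0.26 -1.71] sd [0.3  0.28 0.3 ] t 9.95
```

Emit:
{"method": "play_rows", "body": {"targets": [[1, 0, -0.05, 0, 0], [1, 0, -0.1, 0, 0], [1, 0, -0.15, 0, 0], [1, 0, -0.15, 0, 0], [1, 0, -0.15, 0, 0], [1, 0, -0.15, 0, 0]]}}

```text
clock: 10.55
eef_pos: [591.3, 153.7, 83.5]
tool_rot: [3.141, -0.0, 1.764]
force: [0.2, 1.1, -0.5]
width: 21.5
gripper_force: 58.8
```

```bash
python3 -c "
from h import *
avg()"
```

```text
first uvz [  4.29 -74.1   83.46] last [  4.25 -74.08  83.45] Fuvz [ 0.21  0.26 -1.34] sd [0.49 0.71 0.62] t 10.8
```

Emit:
{"method": "play_rows", "body": {"targets": [[1, 0, -0.05, 0, 0], [1, 0, -0.1, 0, 0], [1, 0, -0.15, 0, 0], [1, 0, -0.2, 0, 0], [1, 0, -0.2, 0, 0], [1, 0, -0.2, 0, 0]]}}

```text
clock: 11.4
eef_pos: [589.3, 153.4, 83.5]
tool_rot: [3.142, -0.0, 1.764]
force: [-0.0, 0.0, -2.4]
width: 21.0
gripper_force: 58.7
```

```bash
python3 -c "
from h import *
avg(8)"
```

```text
first uvz [  2.25 -74.07  83.47] last [  2.26 -74.07  83.45] Fuvz [-0.04  0.21 -1.61] sd [0.25 0.36 0.43] t 11.75
```

Emit:
{"method": "play_rows", "body": {"targets": [[1, 0, -0.05, 0, 0], [1, 0, -0.1, 0, 0], [1, 0, -0.15, 0, 0], [1, 0, -0.15, 0, 0], [1, 0, -0.15, 0, 0], [1, 0, -0.15, 0, 0]]}}

```text
clock: 12.35
eef_pos: [588.0, 153.1, 83.5]
tool_rot: [3.141, -0.0, 1.764]
force: [0.5, 0.7, -1.4]
width: 21.3
gripper_force: 58.7
```

```bash
python3 -c "
from h import *
avg(8)"
```

```text
first uvz [  0.99 -74.12  83.51] last [  0.87 -74.08  83.51] Fuvz [ 1.6   0.24 -1.83] sd [0.52 0.41 0.44] t 12.7
```

Emit:
{"method": "play_rows", "body": {"targets": [[1, 0, -0.05, 0, 0], [1, 0, -0.1, 0, 0], [1, 0, -0.15, 0, 0], [1, 0, -0.15, 0, 0], [1, 0, -0.15, 0, 0], [1, 0, -0.15, 0, 0]]}}

```text
clock: 13.3
eef_pos: [586.5, 152.8, 83.5]
tool_rot: [3.141, -0.0, 1.764]
force: [2.4, 0.4, -2.8]
width: 21.0
gripper_force: 58.7
```

```bash
python3 -c "
from h import *
avg(8)"
```

```text
first uvz [ -0.52 -74.11  83.5 ] last [ -0.65 -74.09  83.48] Fuvz [ 3.   -0.43 -2.65] sd [0.37 0.57 0.47] t 13.65
```

```bash
cat > tr.py <<'E'
import sys
from h import *
import h
# usage: tr.py dvoff uoff(rest contact u on straight) slope vtarget nrows n_avg disp [yawslope]
U0,DV,SL=map(float,sys.argv[1:4]); vt=float(sys.argv[4]); n=int(sys.argv[5]); D=float(sys.argv[6]) if len(sys.argv)>6 else 2.8
V=np.linspace(-95,95,3801); E=edge(V); g=np.gradient(E,V); k=np.hypot(1,g)
pv=V-4*g/k; pu=E+4/k
def rest(v): return np.interp(v-DV,pv,pu)-4+U0+SL*(v+74)
a=[]
for i in range(5):
    s=ctrl.read_state(); a.append([*w2uv(s['eef_pos']),s['eef_pos'][2],*(s['force'][:2]@R2(PY)),s['force'][2]])
    if i<4: ctrl.get_image('top')
a=np.array(a); m=a.mean(0); u,v=a[-1,:2]
print('t',s['clock'],'uvz',a[-1,:3].round(2),'F',m[3:].round(2),'geomdisp',(rest(v)-u).round(2))
vs=v+(vt-v)*np.arange(1,n+1)/n
y=s['tool_rot'][2]-np.pi/2-PY
for x in vs:
    dv,du=x-v,rest(x)-D-u
    print([1,round((dv*np.cos(y)-du*np.sin(y))/10,2),round((du*np.cos(y)+dv*np.sin(y))/10,2),0,0],end=', ')
E
python3 tr.py 2.2 0 0 -61 9
```

```text
t 13.85 uvz [ -0.67 -74.08  83.5 ] F [ 2.74 -0.16 -2.68] geomdisp 2.87
[1, np.float64(0.15), np.float64(0.01), 0, 0], [1, np.float64(0.29), np.float64(0.01), 0, 0], [1, np.float64(0.44), np.float64(0.01), 0, 0], [1, np.float64(0.58), np.float64(0.01), 0, 0], [1, np.float64(0.73), np.float64(0.01), 0, 0], [1, np.float64(0.87), np.float64(0.01), 0, 0], [1, np.float64(1.02), np.float64(0.0), 0, 0], [1, np.float64(1.16), np.float64(0.0), 0, 0], [1, np.float64(1.31), np.float64(0.0), 0, 0],
```

Emit:
{"method": "play_rows", "body": {"targets": [[1, 0.15, 0, 0, 0], [1, 0.3, 0, 0, 0], [1, 0.45, 0, 0, 0], [1, 0.6, 0, 0, 0], [1, 0.75, 0, 0, 0], [1, 0.9, 0, 0, 0], [1, 1.05, 0, 0, 0], [1, 1.05, 0, 0, 0]]}}

```text
clock: 14.65
eef_pos: [584.2, 163.6, 83.5]
tool_rot: [3.141, -0.0, 1.764]
force: [3.7, -0.3, -1.9]
width: 21.2
gripper_force: 58.8
```

```bash
sed -i 's/print(\[1,round(\(.*\),2),0,0\],end/print("[1, %.2f, %.2f, 0, 0]"%(\1),end/; s/,2),round(/,/' tr.py; tail -1 tr.py; sed -i 's/get_image(.top.)$/get_image("top")/' tr.py; python3 tr.py 2.2 0 0 -53 8
```

```text
print("[1, %.2f, %.2f, 0, 0]"%((dv*np.cos(y)-du*np.sin(y))/10,(du*np.cos(y)+dv*np.sin(y))/10),end=', ')
t 14.85 uvz [ -0.71 -63.17  83.46] F [ 3.11 -0.96 -2.14] geomdisp 2.91
[1, 0.13, 0.01, 0, 0], [1, 0.25, 0.01, 0, 0], [1, 0.38, 0.01, 0, 0], [1, 0.51, 0.03, 0, 0], [1, 0.64, 0.05, 0, 0], [1, 0.76, 0.09, 0, 0], [1, 0.89, 0.14, 0, 0], [1, 1.02, 0.20, 0, 0],
```

Emit:
{"method": "play_rows", "body": {"targets": [[1, 0.13, 0.01, 0, 0], [1, 0.26, 0.02, 0, 0], [1, 0.4, 0.02, 0, 0], [1, 0.52, 0.04, 0, 0], [1, 0.64, 0.06, 0, 0], [1, 0.76, 0.1, 0, 0], [1, 0.89, 0.15, 0, 0], [1, 1.02, 0.2, 0, 0], [1, 1.02, 0.2, 0, 0]]}}

```text
clock: 15.75
eef_pos: [584.2, 173.4, 83.3]
tool_rot: [-3.141, 0.0, 1.764]
force: [2.4, -2.6, -2.1]
width: 21.1
gripper_force: 58.8
```

```bash
python3 tr.py 2.2 0 0 -43 8
```

```text
t 15.95 uvz [  1.19 -53.46  83.38] F [ 2.15 -2.02 -2.1 ] geomdisp 2.73
[1, 0.13, 0.06, 0, 0], [1, 0.26, 0.13, 0, 0], [1, 0.39, 0.21, 0, 0], [1, 0.52, 0.29, 0, 0], [1, 0.65, 0.37, 0, 0], [1, 0.79, 0.45, 0, 0], [1, 0.92, 0.53, 0, 0], [1, 1.05, 0.61, 0, 0],
```

```bash
python3 tr.py 2.2 0.8 0 -44 8
```

```text
t 16.15 uvz [  1.19 -53.48  83.37] F [ 2.3  -2.46 -2.06] geomdisp 2.36
[1, 0.12, 0.01, 0, 0], [1, 0.24, 0.07, 0, 0], [1, 0.36, 0.14, 0, 0], [1, 0.47, 0.21, 0, 0], [1, 0.59, 0.28, 0, 0], [1, 0.71, 0.36, 0, 0], [1, 0.83, 0.43, 0, 0], [1, 0.95, 0.50, 0, 0],
```

Emit:
{"method": "play_rows", "body": {"targets": [[1, 0.12, 0.02, 0, 0], [1, 0.24, 0.07, 0, 0], [1, 0.36, 0.14, 0, 0], [1, 0.47, 0.21, 0, 0], [1, 0.59, 0.28, 0, 0], [1, 0.71, 0.36, 0, 0], [1, 0.83, 0.43, 0, 0], [1, 0.95, 0.5, 0, 0], [1, 0.95, 0.5, 0, 0]]}}

```text
clock: 17.05
eef_pos: [587.6, 184.1, 83.4]
tool_rot: [3.141, -0.0, 1.764]
force: [4.0, -3.7, -1.5]
width: 21.4
gripper_force: 58.8
```

```bash
python3 tr.py 2.2 0.8 0 -33 9
```

```text
t 17.25 uvz [  6.39 -43.66  83.47] F [ 2.82 -3.2  -2.  ] geomdisp 2.85
[1, 0.12, 0.08, 0, 0], [1, 0.24, 0.14, 0, 0], [1, 0.36, 0.21, 0, 0], [1, 0.47, 0.26, 0, 0], [1, 0.59, 0.32, 0, 0], [1, 0.71, 0.36, 0, 0], [1, 0.83, 0.40, 0, 0], [1, 0.95, 0.44, 0, 0], [1, 1.07, 0.46, 0, 0],
```

Force and geometry agree (2.8 N, 2.85 mm). I'll continue over the crest.

Emit:
{"method": "play_rows", "body": {"targets": [[1, 0.12, 0.08, 0, 0], [1, 0.24, 0.14, 0, 0], [1, 0.36, 0.21, 0, 0], [1, 0.47, 0.26, 0, 0], [1, 0.59, 0.32, 0, 0], [1, 0.71, 0.36, 0, 0], [1, 0.83, 0.4, 0, 0], [1, 0.95, 0.44, 0, 0], [1, 1.07, 0.46, 0, 0], [1, 1.07, 0.46, 0, 0]]}}

```text
clock: 18.25
eef_pos: [589.8, 196.2, 83.6]
tool_rot: [3.141, -0.001, 1.765]
force: [3.0, -1.4, -2.0]
width: 21.7
gripper_force: 58.8
```

```bash
python3 tr.py 2.2 0.8 0 -21 9
```

```text
t 18.45 uvz [ 11.04 -32.3   83.55] F [ 3.04 -0.7  -1.81] geomdisp 2.91
[1, 0.13, 0.03, 0, 0], [1, 0.25, 0.03, 0, 0], [1, 0.38, 0.03, 0, 0], [1, 0.50, 0.03, 0, 0], [1, 0.63, 0.01, 0, 0], [1, 0.75, -0.02, 0, 0], [1, 0.88, -0.05, 0, 0], [1, 1.00, -0.09, 0, 0], [1, 1.13, -0.14, 0, 0],
```

Emit:
{"method": "play_rows", "body": {"targets": [[1, 0.13, 0.03, 0, 0], [1, 0.25, 0.03, 0, 0], [1, 0.38, 0.03, 0, 0], [1, 0.5, 0.03, 0, 0], [1, 0.63, 0.01, 0, 0], [1, 0.75, -0.02, 0, 0], [1, 0.88, -0.05, 0, 0], [1, 1.0, -0.09, 0, 0], [1, 1.13, -0.14, 0, 0], [1, 1.13, -0.14, 0, 0]]}}

```text
clock: 19.45
eef_pos: [586.1, 206.8, 83.5]
tool_rot: [3.141, -0.001, 1.765]
force: [2.0, 0.7, -1.6]
width: 21.5
gripper_force: 58.8
```

```bash
python3 tr.py 2.2 0.8 0 -10 9
```

```text
t 19.65 uvz [  9.52 -21.14  83.52] F [ 2.79  0.79 -1.39] geomdisp 3.02
[1, 0.12, -0.03, 0, 0], [1, 0.25, -0.09, 0, 0], [1, 0.37, -0.15, 0, 0], [1, 0.49, -0.22, 0, 0], [1, 0.62, -0.30, 0, 0], [1, 0.74, -0.37, 0, 0], [1, 0.87, -0.45, 0, 0], [1, 0.99, -0.53, 0, 0], [1, 1.11, -0.60, 0, 0],
```

Emit:
{"method": "play_rows", "body": {"targets": [[1, 0.12, -0.03, 0, 0], [1, 0.25, -0.09, 0, 0], [1, 0.37, -0.15, 0, 0], [1, 0.49, -0.22, 0, 0], [1, 0.62, -0.3, 0, 0], [1, 0.74, -0.37, 0, 0], [1, 0.87, -0.45, 0, 0], [1, 0.99, -0.53, 0, 0], [1, 1.11, -0.6, 0, 0], [1, 1.11, -0.6, 0, 0]]}}

```text
clock: 20.65
eef_pos: [578.0, 216.1, 83.5]
tool_rot: [-3.141, -0.0, 1.764]
force: [3.7, 1.9, -0.7]
width: 21.7
gripper_force: 58.8
```

```bash
python3 tr.py 2.2 0.8 0 1 9
```

```text
t 20.85 uvz [  3.5  -10.43  83.47] F [ 3.45  1.3  -1.  ] geomdisp 3.06
[1, 0.13, -0.05, 0, 0], [1, 0.25, -0.13, 0, 0], [1, 0.38, -0.19, 0, 0], [1, 0.51, -0.26, 0, 0], [1, 0.63, -0.31, 0, 0], [1, 0.76, -0.35, 0, 0], [1, 0.89, -0.39, 0, 0], [1, 1.02, -0.41, 0, 0], [1, 1.14, -0.41, 0, 0],
```

Emit:
{"method": "play_rows", "body": {"targets": [[1, 0.13, -0.04, 0, 0], [1, 0.25, -0.11, 0, 0], [1, 0.38, -0.17, 0, 0], [1, 0.51, -0.24, 0, 0], [1, 0.63, -0.29, 0, 0], [1, 0.76, -0.33, 0, 0], [1, 0.89, -0.37, 0, 0], [1, 1.02, -0.39, 0, 0], [1, 1.14, -0.39, 0, 0], [1, 1.14, -0.39, 0, 0]]}}

```text
clock: 21.85
eef_pos: [572.1, 226.3, 83.4]
tool_rot: [-3.141, 0.0, 1.764]
force: [2.1, -0.7, -1.5]
width: 21.3
gripper_force: 58.8
```

```bash
python3 tr.py 2.2 0.8 0.002 12 9
```

```text
t 22.05 uvz [-0.43  0.74 83.4 ] F [ 2.55 -0.43 -1.63] geomdisp 2.78
[1, 0.13, -0.01, 0, 0], [1, 0.25, -0.02, 0, 0], [1, 0.38, -0.04, 0, 0], [1, 0.50, -0.07, 0, 0], [1, 0.63, -0.10, 0, 0], [1, 0.75, -0.14, 0, 0], [1, 0.88, -0.19, 0, 0], [1, 1.00, -0.25, 0, 0], [1, 1.13, -0.31, 0, 0],
```

Emit:
{"method": "play_rows", "body": {"targets": [[1, 0.13, -0.01, 0, 0], [1, 0.25, -0.02, 0, 0], [1, 0.38, -0.04, 0, 0], [1, 0.5, -0.07, 0, 0], [1, 0.63, -0.1, 0, 0], [1, 0.75, -0.14, 0, 0], [1, 0.88, -0.19, 0, 0], [1, 1.0, -0.25, 0, 0], [1, 1.13, -0.31, 0, 0], [1, 1.13, -0.31, 0, 0]]}}

```text
clock: 23.05
eef_pos: [566.9, 237.1, 83.5]
tool_rot: [3.142, -0.001, 1.764]
force: [1.9, 0.4, -0.9]
width: 21.4
gripper_force: 58.8
```

```bash
python3 tr.py 2.2 0.8 0.001 22 9
```

```text
t 23.25 uvz [-3.41 12.36 83.5 ] F [ 2.58  0.66 -1.26] geomdisp 2.4
[1, 0.11, -0.10, 0, 0], [1, 0.21, -0.16, 0, 0], [1, 0.32, -0.23, 0, 0], [1, 0.43, -0.29, 0, 0], [1, 0.53, -0.36, 0, 0], [1, 0.64, -0.43, 0, 0], [1, 0.75, -0.49, 0, 0], [1, 0.86, -0.56, 0, 0], [1, 0.96, -0.62, 0, 0],
```

Emit:
{"method": "play_rows", "body": {"targets": [[1, 0.11, -0.08, 0, 0], [1, 0.21, -0.15, 0, 0], [1, 0.32, -0.22, 0, 0], [1, 0.43, -0.28, 0, 0], [1, 0.53, -0.35, 0, 0], [1, 0.64, -0.42, 0, 0], [1, 0.75, -0.48, 0, 0], [1, 0.86, -0.55, 0, 0], [1, 0.96, -0.61, 0, 0], [1, 0.96, -0.61, 0, 0]]}}

```text
clock: 24.25
eef_pos: [559.0, 245.2, 83.5]
tool_rot: [-3.141, -0.0, 1.764]
force: [3.1, 0.7, -1.0]
width: 21.0
gripper_force: 58.8
```

```bash
python3 tr.py 2.2 0.8 0.001 32 9
```

```text
t 24.45 uvz [-9.56 21.81 83.45] F [ 2.9   0.45 -1.61] geomdisp 2.87
[1, 0.11, -0.06, 0, 0], [1, 0.23, -0.11, 0, 0], [1, 0.34, -0.17, 0, 0], [1, 0.45, -0.21, 0, 0], [1, 0.57, -0.25, 0, 0], [1, 0.68, -0.27, 0, 0], [1, 0.79, -0.29, 0, 0], [1, 0.91, -0.30, 0, 0], [1, 1.02, -0.29, 0, 0],
```

Emit:
{"method": "play_rows", "body": {"targets": [[1, 0.11, -0.06, 0, 0], [1, 0.23, -0.11, 0, 0], [1, 0.34, -0.17, 0, 0], [1, 0.45, -0.21, 0, 0], [1, 0.57, -0.25, 0, 0], [1, 0.68, -0.27, 0, 0], [1, 0.79, -0.29, 0, 0], [1, 0.91, -0.3, 0, 0], [1, 1.02, -0.29, 0, 0], [1, 1.02, -0.29, 0, 0]]}}

```text
clock: 25.45
eef_pos: [554.3, 254.2, 83.4]
tool_rot: [-3.141, 0.0, 1.764]
force: [3.7, -0.6, -1.9]
width: 21.6
gripper_force: 58.8
```

```bash
python3 tr.py 2.2 0.8 0.001 41 9
```

```text
t 25.65 uvz [-12.47  31.63  83.39] F [ 2.7  -1.71 -1.62] geomdisp 2.81
[1, 0.10, 0.01, 0, 0], [1, 0.21, 0.03, 0, 0], [1, 0.31, 0.06, 0, 0], [1, 0.42, 0.10, 0, 0], [1, 0.52, 0.15, 0, 0], [1, 0.62, 0.20, 0, 0], [1, 0.73, 0.25, 0, 0], [1, 0.83, 0.31, 0, 0], [1, 0.94, 0.37, 0, 0],
```

Emit:
{"method": "play_rows", "body": {"targets": [[1, 0.1, 0.01, 0, 0], [1, 0.21, 0.03, 0, 0], [1, 0.31, 0.06, 0, 0], [1, 0.42, 0.1, 0, 0], [1, 0.52, 0.15, 0, 0], [1, 0.62, 0.2, 0, 0], [1, 0.73, 0.25, 0, 0], [1, 0.83, 0.31, 0, 0], [1, 0.94, 0.37, 0, 0], [1, 0.94, 0.37, 0, 0]]}}

```text
clock: 26.65
eef_pos: [556.3, 264.3, 83.4]
tool_rot: [3.142, 0.0, 1.764]
force: [3.4, -2.7, -1.2]
width: 21.7
gripper_force: 58.8
```

```bash
python3 tr.py 2.2 0.8 0.001 51 9
```

```text
t 26.85 uvz [-8.61 41.06 83.4 ] F [ 2.35 -3.21 -2.43] geomdisp 2.69
[1, 0.11, 0.06, 0, 0], [1, 0.22, 0.13, 0, 0], [1, 0.33, 0.20, 0, 0], [1, 0.44, 0.26, 0, 0], [1, 0.55, 0.33, 0, 0], [1, 0.66, 0.40, 0, 0], [1, 0.77, 0.46, 0, 0], [1, 0.88, 0.52, 0, 0], [1, 0.99, 0.57, 0, 0],
```

Emit:
{"method": "play_rows", "body": {"targets": [[1, 0.11, 0.05, 0, 0], [1, 0.22, 0.11, 0, 0], [1, 0.33, 0.18, 0, 0], [1, 0.44, 0.24, 0, 0], [1, 0.55, 0.31, 0, 0], [1, 0.66, 0.38, 0, 0], [1, 0.77, 0.44, 0, 0], [1, 0.88, 0.5, 0, 0], [1, 0.99, 0.55, 0, 0], [1, 0.99, 0.55, 0, 0]]}}

```text
clock: 27.85
eef_pos: [559.9, 275.8, 83.6]
tool_rot: [3.141, -0.001, 1.764]
force: [3.9, -3.2, -1.7]
width: 21.6
gripper_force: 58.8
```

```bash
python3 tr.py 2.2 0.8 0.001 64 10
```

```text
t 28.05 uvz [-2.97 51.7  83.55] F [ 2.86 -2.83 -1.95] geomdisp 3.2
[1, 0.12, 0.09, 0, 0], [1, 0.25, 0.14, 0, 0], [1, 0.37, 0.17, 0, 0], [1, 0.49, 0.20, 0, 0], [1, 0.62, 0.23, 0, 0], [1, 0.74, 0.24, 0, 0], [1, 0.86, 0.25, 0, 0], [1, 0.98, 0.25, 0, 0], [1, 1.11, 0.25, 0, 0], [1, 1.23, 0.25, 0, 0],
```

Emit:
{"method": "play_rows", "body": {"targets": [[1, 0.12, 0.06, 0, 0], [1, 0.25, 0.11, 0, 0], [1, 0.37, 0.14, 0, 0], [1, 0.49, 0.17, 0, 0], [1, 0.62, 0.2, 0, 0], [1, 0.74, 0.21, 0, 0], [1, 0.9, 0.22, 0, 0], [1, 1.1, 0.22, 0, 0], [1, 1.3, 0.22, 0, 0], [1, 1.5, 0.22, 0, 0]]}}

```text
clock: 29.05
eef_pos: [559.0, 290.7, 83.5]
tool_rot: [3.141, -0.0, 1.764]
force: [3.6, -1.4, -1.7]
width: 21.2
gripper_force: 58.8
```

```bash
python3 tr.py 2.2 0.8 0.001 68 2
```

```text
t 29.25 uvz [-0.86 66.89 83.53] F [ 3.34 -0.67 -1.56] geomdisp 3.2
[1, 0.06, 0.04, 0, 0], [1, 0.11, 0.04, 0, 0],
```

Emit:
{"method": "play_rows", "body": {"targets": [[1, 0.15, 0.02, 0, 0], [1, 0.15, 0.02, 0, 0], [1, 0.15, 0.5, 0, 0], [1, 0.15, 1.2, 0, 0], [1, 0.15, 2, 0, 0], [1, 0.15, 2.3, -1, 0], [1, 0.15, 2.3, -3, 0], [1, 0.15, 2.3, -5, 0], [1, 0.15, 2.3, -7, 0], [1, 0.15, 2.3, -7.5, 0]]}}

```text
clock: 30.25
eef_pos: [582.6, 297.1, 161.4]
tool_rot: [3.137, -0.002, 1.764]
force: [0.7, 0.3, -0.9]
width: 21.2
gripper_force: 59.0
```

```bash
python3 -c "
from h import *
st();print(row([563.3,-100.7,160],97.86))"
```

```text
30.25 uv [23.57 68.19] z 161.42 yaw 101.06 Fuv [0.76 0.2 ] Fz -0.85 T [ 0.047 -0.017 -0.015] tilt [ 3.1375e+00 -1.8000e-03]
[-38.667  -9.527   0.142   3.201]
```

Emit:
{"method": "play_rows", "body": {"targets": [[1, -3, -0.7, 0, 0.3], [1, -7, -1.7, 0, 0.6], [1, -11.5, -2.8, 0, 1], [1, -16, -3.9, 0, 1.4], [1, -20.5, -5, 0, 1.8], [1, -25, -6.2, 0, 2.2], [1, -29.5, -7.3, 0, 2.6], [1, -33.5, -8.3, 0, 3], [1, -36.7, -9, 0.1, 3.2], [1, -38.67, -9.53, 0.14, 3.2]]}}

```text
clock: 31.25
eef_pos: [561.2, -105.7, 156.6]
tool_rot: [-3.14, 0.001, 1.704]
force: [0.1, 0.0, -1.2]
width: 21.3
gripper_force: 59.0
```

Emit:
{"method": "play_rows", "body": {"targets": [[1, 0, 0, 0, 0], [1, 0, 0, 0, 0], [1, 0, 0, 0, 0], [1, 0, 0, 0, 0], [1, 0, 0, 0, 0]]}}

```text
clock: 31.75
eef_pos: [562.2, -100.4, 157.1]
tool_rot: [3.141, -0.0, 1.71]
force: [0.1, 0.6, -2.2]
width: 21.0
gripper_force: 59.0
```

```bash
python3 -c "
from h import *
st();print(ctrl.read_state()['eef_pos'],row([563.4,-100.7,120],97.86))
im=ctrl.get_image('scene')[0][150:260,200:340];cv2.imwrite('pics/b1.png',cv2.resize(im,(760,600))[...,::-1])"
```

```text
31.75 uv [ -73.43 -317.76] z 157.1 yaw 97.99 Fuv [0.27 0.6 ] Fz -2.17 T [-0.008 -0.016 -0.016] tilt [ 3.1414e+00 -4.0000e-04]
[ 562.21963988 -100.36596611  157.10062924] [-0.049  0.112  3.71   0.129]
```

View pics/b1.png

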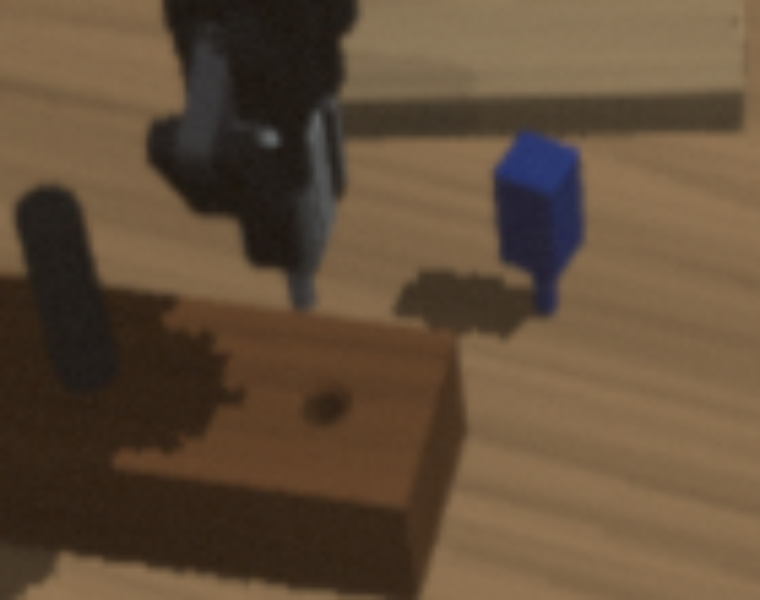

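The pin hangs with its tip at (303,308) above the hole at (327,405). I'll go down to just above the mouth and correct there.

Emit:
{"method": "play_rows", "body": {"targets": [[1, -0.02, 0.05, 1.2, 0], [1, -0.05, 0.11, 2.4, 0.1], [1, -0.05, 0.11, 3.3, 0.1], [1, -0.05, 0.11, 3.7, 0.1], [1, -0.05, 0.11, 3.7, 0.1], [1, -0.05, 0.11, 3.7, 0.1]]}}

```text
clock: 32.4
eef_pos: [563.3, -102.0, 120.0]
tool_rot: [3.141, -0.0, 1.706]
force: [0.5, -0.1, -0.3]
width: 21.5
gripper_force: 59.0
```

```bash
python3 -c "
from h import *
st();print(ctrl.read_state()['eef_pos'],row([563.4,-100.7,80],97.86))"
```

```text
32.4 uv [ -72.69 -319.62] z 120.02 yaw 97.77 Fuv [ 0.47 -0.16] Fz -0.26 T [-0.    -0.01   0.027] tilt [ 3.1415e+00 -1.0000e-04]
[ 563.30756939 -102.04352127  120.01840279] [ 0.132  0.027  4.002 -0.09 ]
```

Emit:
{"method": "play_rows", "body": {"targets": [[1, 0.1, 0.02, 0.4, 0], [1, 0.12, 0.02, 0.8, 0], [1, 0.12, 0.02, 1.2, 0], [1, 0.12, 0.02, 1.7, 0], [1, 0.12, 0.02, 2.2, 0], [1, 0.12, 0.02, 2.7, 0], [1, 0.12, 0.02, 3.2, 0], [1, 0.12, 0.02, 3.6, 0], [1, 0.12, 0.02, 3.8, 0], [1, 0.12, 0.02, 3.8, 0]]}}

```text
clock: 33.4
eef_pos: [563.0, -100.8, 81.7]
tool_rot: [-3.141, -0.0, 1.706]
force: [0.1, -0.2, -1.2]
width: 21.1
gripper_force: 59.0
```

```bash
python3 -c "
from h import *
st();print(ctrl.read_state()['eef_pos']);ctrl.get_image('top');st()"
```

```text
33.4 uv [ -72.71 -318.38] z 81.73 yaw 97.77 Fuv [ 0.08 -0.27] Fz -1.17 T [ 0.006 -0.053 -0.032] tilt [-3.1411e+00 -1.0000e-04]
[ 563.04748534 -100.83428108   81.73288978]
33.45 uv [ -72.54 -318.43] z 81.98 yaw 97.77 Fuv [ 0.27 -0.38] Fz -1.93 T [ 0.048 -0.035 -0.007] tilt [-3.1415 -0.    ]
```

In the hole without forcing. I'll lower the last bit until the handle seats.

Emit:
{"method": "play_rows", "body": {"targets": [[1, 0, 0, 0.1, 0], [1, 0, 0, 0.15, 0], [1, 0, 0, 0.2, 0], [1, 0, 0, 0.2, 0], [1, 0, 0, 0.2, 0]]}}

```text
clock: 33.95
eef_pos: [563.4, -100.9, 80.4]
tool_rot: [3.141, 0.0, 1.706]
force: [-0.4, 0.5, 2.6]
width: 21.2
gripper_force: 59.4
```

```bash
python3 -c "
from h import *
st();ctrl.get_image('top');st()"
```

```text
33.95 uv [ -72.42 -318.49] z 80.37 yaw 97.77 Fuv [-0.3   0.54] Fz 2.57 T [ 0.002  0.189 -0.017] tilt [3.1412e+00 2.0000e-04]
34.0 uv [ -72.42 -318.5 ] z 80.38 yaw 97.77 Fuv [-0.4   0.38] Fz 2.07 T [ 0.036  0.188 -0.032] tilt [3.1412e+00 2.0000e-04]
```

The handle is seated (Fz rose at z 80.4, the height at which I took it). I'll open the gripper gently to the earlier width and withdraw straight up.

Emit:
{"method": "play_rows", "body": {"targets": [[0.65, 0, 0, 0, 0], [0.5, 0, 0, 0, 0], [0.45, 0, 0, 0, 0], [0.45, 0, 0, 0, 0], [0.45, 0, 0, 0, 0], [0.45, 0, 0, 0, 0], [0.45, 0, 0, -1, 0], [0.45, 0, 0, -3, 0], [0.45, 0, 0, -6, 0], [0.45, 0, 0, -10, 0]]}}

```text
clock: 35.0
eef_pos: [562.1, -100.7, 180.5]
tool_rot: [-3.139, -0.001, 1.707]
force: [0.6, -0.4, 0.4]
width: 47.3
gripper_force: 0.0
```

Emit:
{"method": "play_rows", "body": {"targets": [[0.45, -2, -3, -2, 0], [0.45, -4, -6, -4, 0], [0.45, -6, -9, -6, 0], [0.45, -8, -12, -8, 0], [0.45, -10, -14, -10, 0], [0.45, -10, -14, -10, 0], [0.45, -10, -14, -10, 0], [0.45, -10, -14, -10, 0]]}}

```text
clock: 35.8
eef_pos: [438.4, -217.8, 279.9]
tool_rot: [3.141, -0.001, 1.708]
force: [-0.6, 0.1, -0.5]
width: 46.7
gripper_force: 0.0
```

```bash
python3 - <<'E'
from h import *
s=ctrl.read_state();print(s['clock'],s['eef_pos'],s['force'],s['width'])
im,d=ctrl.get_image('scene');W=world('scene',d)
m=(W[...,2]>85)&(W[...,2]<105)&(abs(W[...,0]-565)<30)&(abs(W[...,1]+100)<30)
print(m.sum(),W[m].mean(0) if m.any() else 0, np.percentile(W[m][:,2],90) if m.any() else 0)
cv2.imwrite('pics/b2.png',cv2.resize(im[130:400,130:540],(800,527))[...,::-1])
E
```

```text
35.8 [ 438.4272193  -217.77043456  279.93536497] [-0.59669693  0.08928494 -0.46403819] 46.66439717355555
188 [567.28171969 -99.54233267  92.02487907] 94.74019931162891
```

View pics/b2.png

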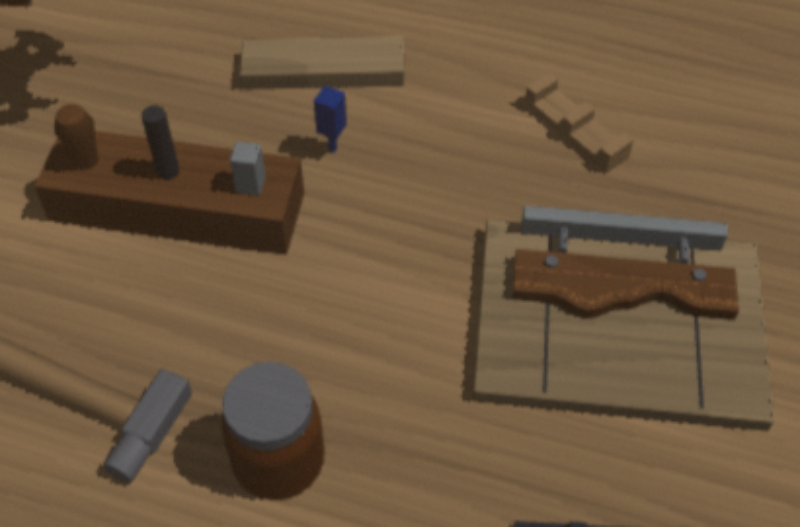

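The pin stands upright and seated at (248,167), with its handle top at about 94 mm. The pattern is back at rest and the bystanders have not moved. I'm handing in.

```bash
python3 -c "
from cell import ctrl
print(ctrl.finish_job())"
```

```text
the job is handed in; nothing more can be done
None
```

The pattern was traced from before the first line to past the second with the pin pressing about 2–3.5 mm throughout, the pin is back upright and fully down in its hole, and the job is handed in; the result of the judging was not shown to me.

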